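# Show the bangle to the product camera

## Robot

A 6-joint arm with a two-finger parallel gripper is mounted at the origin on the work surface. World frame = base frame: x ahead of the robot, y to its left, z up, the work surface at z = 0. Lengths are in m, angles in rad, forces in N, time in s.
With the tool pointing down it reaches from about 0.3 to 0.95 m from the base axis. Payload 3.1 kg.
Tool frame: the origin (TCP) lies on the front face of the gripper's body, between the roots of the fingers; the fingertips stand 73 mm ahead of it and the grasp point (between the pads) lies 54 mm ahead of it (env.grasp_offset is the distance from the TCP to the grasp point, in m); z points along the fingers, y is the line along which they close (so a half turn about z gives the same grasp; the last joint's range is limited). The gripper opens to 85 mm and grips with 20 to 120 N. Pads are 22 mm wide; open, the fingers measure 114 mm over their backs; the gripper's body (76 mm by 85 mm) begins 54 mm behind the grasp point. The pads swing forward as they close: fully open they stand 13 mm farther back than shut.
Start: joints at [-1.34, 0.308, 1.634, -0, 1.2, -0.07], TCP at [0.185, -0.597, 0.304] pointing down, gripper open.
Joint ranges: [-3.06, 3.06], [-0.79, 1.96], [0.05, 2.63], [-1.19, 4.34], [0.05, 2.64], [-2.94, 2.94]. Speed limits (rad/s): [2.79, 2.79, 3.14, 3.14, 3.14, 3.14].

## Interface

Orientations are given as a 3x3 rotation matrix whose columns are the frame's x, y, z axes.
In Python, from workcell import env gives the robot as it stands.
- The arm moves only by the tool drive_tool, never from a script. Its argument "increments" is a list of rows, each an object with "rotation": the turn, a rotation vector about the tool's x, y, z in rad, a list of three; "slide": the shift along the tool's x, y, z in mm, a list of three; "hand": the closure in counts, from 0 (fully open) to 255 (shut). In form: [{"rotation": [rx, ry, rz], "slide": [tx, ty, tz], "hand": hand}, ...]. A call has 1 to 8 rows; each row shifts and turns the commanded pose from where the row before left it, along the tool's axes as they then stand; what a row does not reach is not made up. A row lasts 1/10 s, in which the tool goes at most 50 mm and 8.59 degrees, less where a joint would pass 70% of its speed; a pose out of reach is approached as far as the arm can. A call with a gripper value outside its range is refused whole. The fingers move at their own pace and stop on an object; "squeeze" is the grip in N (left out, the last holds). Time passes only in rows, so rows that do not move let the fingers close. It gives the time, the measured TCP pose, the force and the opening at its end, in the units of the state.
- env.observe(): the state, without advancing time (a new reading comes with each control period).
- env.capture(name): name is "scene" or "top" or "wrist"; returns a dict with "frame" (400x640x3 uint8, red, green, blue), "vertical_fov" (degrees; the focal length in pixels is half the picture's height over the tangent of half this angle, whatever the lens; pixels are square), "cx", "cy" (the principal point, pixels), "distortion" ([k1, k2, p1, p2, k3] as OpenCV has them; the pictures are not rectified), "camera_from_world" (4x4, takes a point from world to camera coordinates); the wrist camera has in their place "mount" (4x4, takes a point from camera to tool coordinates, whose origin is the TCP and whose axes are the flange's). Camera axes: x right, y down, z forward; pixel columns grow to the right and rows downward; lengths in m; the calibration is good to about 2 mm. A picture is of the moment at which its call begins: read the wrist's pose just before it. There is no depth.
- env.job_done(): hands the job in, once; it reports no verdict.
The state is a dict: "clock": time; "joint_pos": joint angles; "dq": joint speeds; "effort": joint torques, N m; "eef_pos": TCP position; "eef_rot": TCP orientation; "ft_force": force on the tool from outside, world axes, zero at the start; "wrist_torque": the same for the moment, N m; "gripper_width": finger opening in m.
Only numpy, scipy, OpenCV 4.12 (cv2) and the standard library are available. Lean on these libraries where they do the work, as an engineer would, in place of code of your own. Each camera call takes 0.05 s, during which the arm holds its last target. There are 200 camera calls.

## Task

Lift the clear cover off the display stand by its knob and set it upright on the middle of the round cork mat. Then take the bangle out of the stand and hold it still in the air in front of the photo camera: centre of the ring on the lens axis, 13 cm in front of the lens rim, ring square to the lens so that the camera looks straight through it, tilted as the camera is. Finish while still holding it there; do not touch the camera or its tripod, and leave the spools and the jar where they stand.

Things in the scene. Friction and masses are not known exactly. Their poses are not given: they have to be found in the camera images.
- cover_knob (a point): centre of the dark wooden knob (a cylinder 26 mm across and 24 mm high, for gripping from above) on top of the loose clear acrylic cover. The cover is a round bell 110 mm across (inside 103 mm), open below, 180 g; its bottom rim lies 126 mm below this point, its flat top 22 mm below it. z is the cover's own upward axis. The cover stands loosely over the stand and the bangle; lift it straight up at least 90 mm before going sideways
- mat_top (a point): centre of the top face of a round cork mat, 170 mm across and 4 mm thick, fixed flat on the table, empty at the start
- bangle_centre (a point): centre of the ring of the brass bangle: 76 mm outside, 62 mm inside diameter, 14 mm wide, 50 g. x is the axis of the ring, z is up at the start. It stands on edge under the cover in a slot 15.6 mm wide at the middle of the stand; slot walls reach up to 24 mm below this point, the top of the rim is 38 mm above it and is free to be pinched across the 14 mm width from above once the cover is gone
- stand: fixed round wooden foot of the display, 140 mm across and 18 mm high, with a small slotted cradle on top; origin at the centre of its underside, on the table; the slot runs along its y
- bangle: the same bangle; origin at the lowest point of the ring as it stands at the start, 38 mm below the centre of the ring; axes as for bangle_centre
- cover: the same clear cover; origin at the centre of its open bottom rim
- lens (a point): centre of the front rim of the lens of the photo camera (lens 56 mm across, camera body 112 x 38 x 74 mm), which stands on a small black table tripod and looks towards the robot and somewhat down (tilt and heading differ each time). Its x points backwards from the lens into the camera along the lens axis, y is level, z is the camera's upward direction
- focus (a point): the point in the air on the lens axis, 130 mm in front of the lens rim, where the ring's centre has to be held; axes as for the lens: x along the lens axis towards the camera, z the camera's upward direction. The ring's axis (its x) has to lie along this x, either way round. Between 0.14 and 0.22 m above the table
- tripod: the camera's fixed table tripod (three legs reaching 85 mm out, column 190 mm high) and the camera on it, whose top is about 290 mm above the table; origin on the table under the column. Not to be touched
- spool_a_c (a point): bystander: middle of a blue thread spool, 36 mm across and 75 mm high, standing
- spool_b_c (a point): bystander: middle of a red-brown thread spool, 36 mm across and 75 mm high, standing
- jar_c (a point): bystander: middle of a closed button jar, 60 mm across and 80 mm high, standing
Not all that is in view belongs to the job. Leave any purple or yellow look-alike of the cover alone.

How it is judged:
On the way, in this order (a step that is already met when the one before it is completed fails the run):
1. the cover stands upright on the cork mat, let go (horizontal distance between cover_knob and mat_top below 0.05 m and z of cover_knob in the frame of mat_top below 0.135 m and angle between cover_knob's own z axis and vertical below 0.1 rad and contact force between the fingers and cover below 0.2 N and linear speed of cover below 0.03 m/s), for 0.2 s.
2. the bangle is lifted clear of the stand in the gripper (height (world z) of bangle_centre above 0.11 m and contact force between the fingers and bangle above 0.5 N and contact force between bangle and stand below 0.05 N), for 0.1 s.
At the end, for the whole second after the job is handed in: The gripper alone holds the bangle still (under 30 mm/s), its centre within 25 mm of the point on the lens axis 130 mm in front of the lens rim and its ring axis within 0.2 rad of the lens axis, while the cover stands upright (within 0.1 rad) and let go on the cork mat, within 50 mm of its centre (all of step 2 and distance between bangle_centre and focus below 0.025 m and angle between the x axis of bangle_centre and the x axis of focus, either way round below 0.2 rad and contact force between bangle and tripod below 0.05 N and contact force between bangle and cover below 0.05 N and linear speed of bangle below 0.03 m/s and horizontal distance between cover_knob and mat_top below 0.05 m and z of cover_knob in the frame of mat_top below 0.135 m and angle between cover_knob's own z axis and vertical below 0.1 rad and contact force between the fingers and cover below 0.2 N); the arm keeps its last pose, push and grip.
It fails at once if the camera or its tripod is touched (over 1 N) (contact force between tripod and anything else above 1 N).
It fails at once if the blue spool is shifted or knocked over (distance of spool_a_c from where it was at the start of the episode above 0.025 m or angle between spool_a_c's own z axis and vertical above 0.4 rad).
It fails at once if the red-brown spool is shifted or knocked over (distance of spool_b_c from where it was at the start of the episode above 0.025 m or angle between spool_b_c's own z axis and vertical above 0.4 rad).
It fails at once if the jar is shifted or knocked over (distance of jar_c from where it was at the start of the episode above 0.025 m or angle between jar_c's own z axis and vertical above 0.4 rad).
It also fails if it takes over 70 s, if anything falls off the work surface, if the arm or the gripper's body presses on something with over 40 N, if the wrist force passes 120 N, or if a joint passes its speed limit or range.

## Working session

There is one attempt and no reset: what is moved stays moved. The work goes in short steps, Python scripts to look and compute and a tool call to move; the robot and the scene stay as the last step left them, time stands still between calls to the robot, and variables do not carry over. Pictures are saved under pics/ and viewed, on a budget of 10 in all, crops included, one or two more only if the job needs it, and the job is handed in when it is done.

Besides the shell and the picture viewer there is one more tool, called after "Emit:" as name([rows], argument=value, ...), one row to a line, values as JSON. drive_tool: Moves the arm, as the interface text tells. Its arguments: {"type":"object","properties":{"increments":{"type":"array"},"squeeze":{"type":"number"}},"required":["increments"]}

```bash
mkdir -p pics; cat > h.py <<'E'
import numpy as np, cv2
from workcell import env
def cam(name):
    s=env.observe(); c=env.capture(name); f=c["frame"]; h=f.shape[0]
    F=h/2/np.tan(np.radians(c["vertical_fov"])/2)
    K=np.array([[F,0,c["cx"]],[0,F,c["cy"]],[0,0,1]]); D=np.array(c["distortion"],float)
    if "mount" in c:
        T=np.eye(4);T[:3,:3]=s["eef_rot"];T[:3,3]=s["eef_pos"]
        W=np.linalg.inv(T@np.array(c["mount"]))
    else: W=np.array(c["camera_from_world"])
    return dict(img=f,K=K,D=D,W=W)
def ray(c,uv):
    p=cv2.undistortPoints(np.array(uv,float).reshape(-1,1,2),c["K"],c["D"]).reshape(-1,2)
    d=np.c_[p,np.ones(len(p))]@c["W"][:3,:3]; o=-c["W"][:3,:3].T@c["W"][:3,3]
    return o,d/np.linalg.norm(d,axis=1,keepdims=True)
def plane(c,uv,z):
    o,d=ray(c,uv); return o+d*((z-o[2])/d[:,2])[:,None]
def proj(c,P):
    P=np.array(P,float).reshape(-1,3); r,_=cv2.Rodrigues(c["W"][:3,:3])
    return cv2.projectPoints(P,r,c["W"][:3,3],c["K"],c["D"])[0].reshape(-1,2)
def tri(c1,u1,c2,u2):
    o1,d1=ray(c1,u1);o2,d2=ray(c2,u2);d1=d1[0];d2=d2[0]
    s=np.linalg.lstsq(np.c_[d1,-d2],o2-o1,rcond=None)[0]
    a=o1+s[0]*d1;b=o2+s[1]*d2; return (a+b)/2,np.linalg.norm(a-b)
def save(c,n,crop=None,k=1):
    i=c["img"] if isinstance(c,dict) else c
    if crop: i=i[crop[1]:crop[3],crop[0]:crop[2]]
    cv2.imwrite("pics/"+n,cv2.resize(i[:,:,::-1],None,fx=k,fy=k,interpolation=cv2.INTER_CUBIC))
E
python3 - <<'E'
from h import *
for n in("scene","top"):
    c=cam(n); save(c,n+"0.png",k=1.25)
    print(n,-c["W"][:3,:3].T@c["W"][:3,3],c["W"][2,:3],c["K"][0,0])
print(env.observe())
E
```

```text
scene [ 0.88290081 -0.37331063  0.84486804] [-0.38945462  0.50816137 -0.76817779] 381.1355219954164
top [0.3730953  0.08806994 1.21382963] [ 0.12979935 -0.00667923 -0.99151778] 397.9352416946377
{'clock': 0.1, 'joint_pos': array([-1.33968189e+00,  3.08909127e-01,  1.63508860e+00,  1.82599914e-06,
        1.19974014e+00, -6.96779663e-02]), 'dq': array([ 0.000843  , -0.00190983, -0.00083092, -0.00027174, -0.00108582,
        0.00120345]), 'effort': array([-2.76389519e-04, -4.16407406e+01, -2.77644646e+01, -1.13749738e-04,
        3.96037591e-03,  3.30836883e-06]), 'eef_pos': array([ 0.18501898, -0.59634048,  0.30275328]), 'eef_rot': array([[ 9.55102251e-01,  2.96275969e-01, -4.89731100e-04],
       [ 2.96276336e-01, -9.55099979e-01,  2.08856439e-03],
       [ 1.51049275e-04, -2.13988828e-03, -9.99997699e-01]]), 'ft_force': array([0.06282841, 0.21770803, 1.04426393]), 'wrist_torque': array([-0.0450411 , -0.05415474,  0.01136549]), 'gripper_width': 0.08536179037909421}
```

View pics/scene0.png

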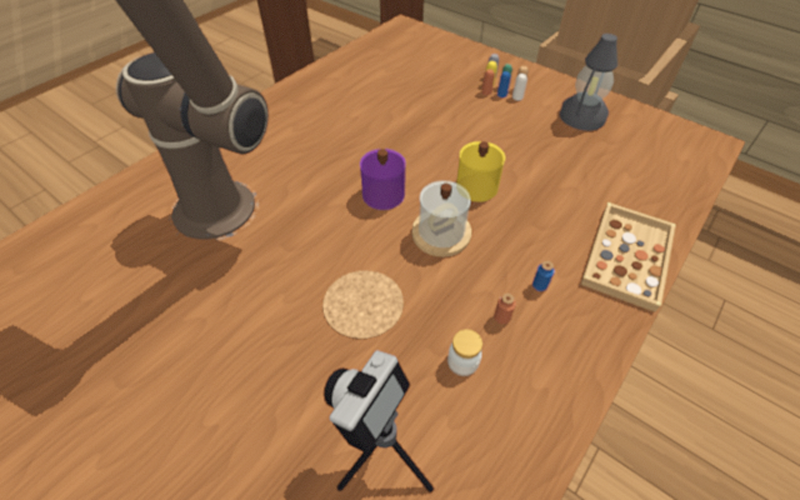

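View pics/top0.png

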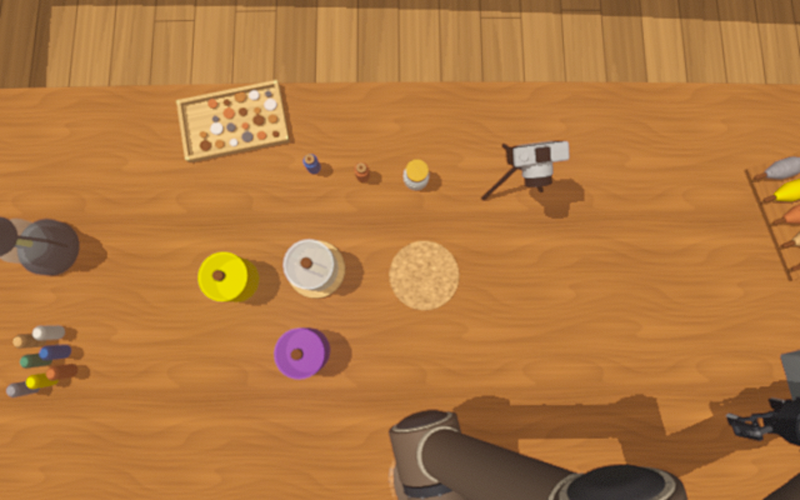

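The scene view shows the cover's knob at (446,190), the cork mat at (363,303), and the camera at (365,400). The top view shows the knob at (306,263), the mat at (424,275), the camera at (540,155) with its lens down at (538,178), and the spools and jar at (311,163), (362,172) and (416,173). All of these are in 1.25x pixels.

```bash
python3 - <<'E'
from h import *
t=cam("top");s=cam("scene")
def blob(c,ctr,r,f):
    hsv=cv2.cvtColor(c["img"],cv2.COLOR_RGB2HSV).astype(int)
    m=f(hsv[...,0],hsv[...,1],hsv[...,2]); Y,X=np.mgrid[:400,:640]
    m&=(X-ctr[0])**2+(Y-ctr[1])**2<r*r
    n,l,st,ce=cv2.connectedComponentsWithStats(m.astype(np.uint8))
    i=1+np.argmax(st[1:,4]); return ce[i],st[i],(l==i)
kt=blob(t,(245,210),14,lambda h,s,v:(v<115)&(s>90)); ks=blob(s,(357,152),14,lambda h,s,v:(v<115)&(s>90))
print("knob px",kt[0],kt[1],ks[0],ks[1]); print("knob",tri(t,kt[0],s,ks[0]), plane(t,kt[0],.146))
# cork mat: less saturated than table
for c,ctr in((t,(339,220)),(s,(290,242))):
    b=blob(c,ctr,50,lambda h,s,v:(s<140)&(v>120)); cs,_=cv2.findContours(b[2].astype(np.uint8),cv2.RETR_EXTERNAL,cv2.CHAIN_APPROX_NONE)
    k=max(cs,key=cv2.contourArea)[:,0]; P=plane(c,k,.004); (x,y),r=cv2.minEnclosingCircle(P[:,:2].astype(np.float32)); print("mat",x,y,r,P.mean(0))
# wooden stand / caps
for n,u in(("stand",(252,215)),("camera",(430,124)),("lens",(430,144))):
    print(n,plane(t,[u],.018),plane(t,[u],.25))
for n,u in(("spa",(248,126)),("spb",(289,133)),("jar",(334,136))): print(n,plane(t,[u],.078))
def cc(c,x0,y0,x1,y1,k): return cv2.resize(c["img"][y0:y1,x0:x1],None,fx=k,fy=k,interpolation=cv2.INTER_CUBIC)
a=cc(t,380,90,480,190,4);b=cc(s,240,265,340,400,4);d=cc(t,210,175,290,245,4);e=cc(s,320,135,390,210,4)
o=np.zeros((600,800,3),np.uint8)
o[:300,:300]=cv2.resize(a,(300,300));o[:540,300:700]=b
o[300:300+210,0:240]=cv2.resize(d,(240,210)); 
save(o,"c1.png")
E
```

```text
knob px [247.5 212.5] [247 212   2   2   2] [355.95555556 154.11111111] [353 150   8   9  45]
knob (array([0.48863392, 0.27916696, 0.135738  ]), np.float64(0.009254909879489664)) [[0.4840537  0.27423684 0.146     ]]
mat 0.47421205043792725 0.020150449126958847 0.08432644605636597 [0.47404758 0.01980541 0.004     ]
mat 0.4694186747074127 0.04106496274471283 0.10877034068107605 [0.46589911 0.04415013 0.004     ]
stand [[0.48966924 0.28284185 0.018     ]] [[0.46705301 0.24505462 0.25      ]]
camera [[ 0.77113984 -0.26920229  0.018     ]] [[ 0.69391619 -0.19988877  0.25      ]]
lens [[ 0.7066749  -0.26606658  0.018     ]] [[ 0.64195793 -0.19736141  0.25      ]]
spa [[0.74813655 0.28874262 0.078     ]]
spb [[0.72568712 0.16740573 0.078     ]]
jar [[0.71561955 0.0348538  0.078     ]]
```

View pics/c1.png

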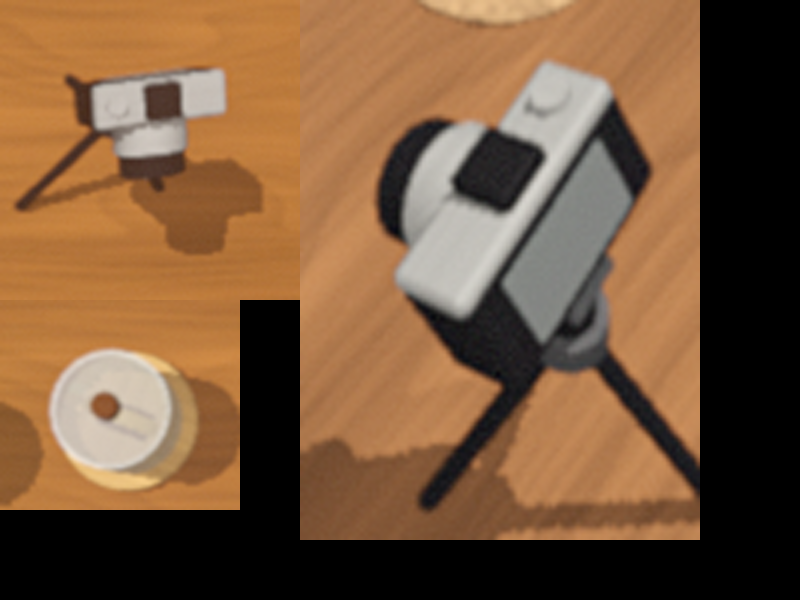

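```bash
python3 - <<'E'
from h import *
t=cam("top");s=cam("scene")
k,e=tri(t,(245.2,210.2),s,(356,154.1)); print("knob",k,e,plane(t,[(245.2,210.2)],.144),plane(s,[(356,154.1)],.144))
print(np.round(env.capture("wrist")["mount"],3), t["K"][0,0])
o=env.observe();R=o["eef_rot"]
print(R.T@(np.array([.484,.28,.304])-o["eef_pos"])*1000)
E
```

```text
knob [0.49164638 0.28253251 0.13606986] 0.0005716196375889326 [[0.49055993 0.28090694 0.144     ]] [[0.49620015 0.27543047 0.144     ]]
[[-0.001 -0.946 -0.324  0.084]
 [ 1.    -0.001 -0.001 -0.   ]
 [ 0.    -0.324  0.946 -0.069]
 [ 0.     0.     0.     1.   ]] 397.9352416946377
[ 5.45254106e+02 -7.48888378e+02 -2.95951462e-02]
```

Emit:
drive_tool([
  {"rotation":[0,0,0],"slide":[20,-27,0],"hand":0},
  {"rotation":[0,0,0],"slide":[27,-37,0],"hand":0},
  {"rotation":[0,0,0],"slide":[27,-37,0],"hand":0},
  {"rotation":[0,0,0],"slide":[27,-37,0],"hand":0},
  {"rotation":[0,0,0],"slide":[27,-37,0],"hand":0},
  {"rotation":[0,0,0],"slide":[27,-37,0],"hand":0},
  {"rotation":[0,0,0],"slide":[27,-37,0],"hand":0},
  {"rotation":[0,0,0],"slide":[27,-37,0],"hand":0},
])

```text
clock: 1.15
eef_pos: [0.3003, -0.2602, 0.3041]
eef_rot: [[0.955, 0.296, 0.001], [0.296, -0.955, -0.001], [0.001, 0.001, -1.0]]
ft_force: [0.7, -0.1, 1.2]
gripper_width: 0.0852
```

Emit:
drive_tool([
  {"rotation":[0,0,0],"slide":[27,-37,0],"hand":0},
  {"rotation":[0,0,0],"slide":[27,-37,0],"hand":0},
  {"rotation":[0,0,0],"slide":[27,-37,0],"hand":0},
  {"rotation":[0,0,0],"slide":[27,-37,0],"hand":0},
  {"rotation":[0,0,0],"slide":[27,-37,0],"hand":0},
  {"rotation":[0,0,0],"slide":[27,-37,0],"hand":0},
  {"rotation":[0,0,0],"slide":[27,-37,0],"hand":0},
  {"rotation":[0,0,0],"slide":[27,-37,0],"hand":0},
])

```text
clock: 1.95
eef_pos: [0.4189, 0.0869, 0.3043]
eef_rot: [[0.955, 0.297, 0.001], [0.297, -0.955, -0.0], [0.001, 0.001, -1.0]]
ft_force: [0.8, -0.5, -0.4]
gripper_width: 0.0855
```

Emit:
drive_tool([
  {"rotation":[0,0,0],"slide":[27,-37,0],"hand":0},
  {"rotation":[0,0,0],"slide":[27,-37,0],"hand":0},
  {"rotation":[0,0,0],"slide":[27,-37,0],"hand":0},
  {"rotation":[0,0,0],"slide":[15,-20,0],"hand":0},
  {"rotation":[0,0,0],"slide":[0,0,0],"hand":0},
])

```text
clock: 2.45
eef_pos: [0.4724, 0.2414, 0.3041]
eef_rot: [[0.954, 0.3, 0.001], [0.3, -0.954, 0.001], [0.002, -0.001, -1.0]]
ft_force: [0.7, -1.0, 1.0]
gripper_width: 0.0854
```

```bash
python3 - <<'E'
from h import *
c=cam("wrist"); save(c,"w1.png",k=1.25); o=env.observe(); print(o["clock"],o["eef_pos"],o["eef_rot"].round(4),o["joint_pos"].round(3))
print(proj(c,[[.491,.282,.144],[.491,.282,.018]]))
np.savez("w1.npz",**c)
E
```

```text
2.5 [0.47162265 0.23966542 0.30374557] [[ 9.543e-01  2.989e-01 -2.000e-04]
 [ 2.989e-01 -9.543e-01 -3.000e-04]
 [-3.000e-04  2.000e-04 -1.000e+00]] [ 0.388  0.124  1.859 -0.     1.16   1.655]
[[269.68098272 167.53792834]
 [286.32121379 138.62648591]]
```

View pics/w1.png

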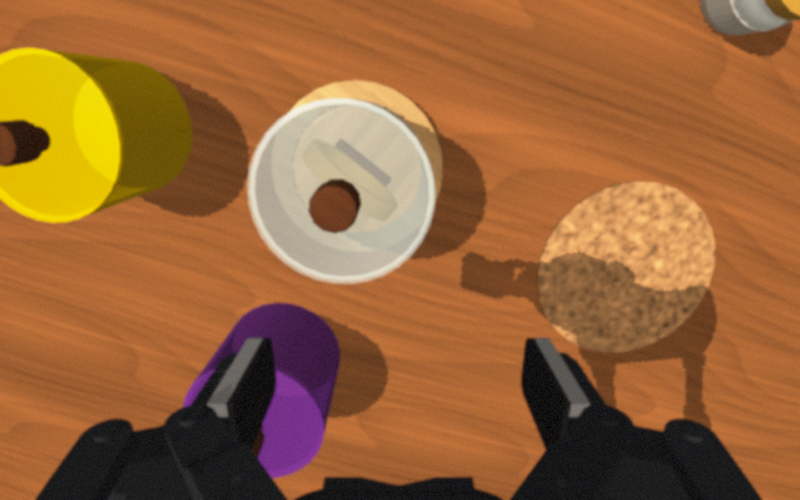

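The wrist view shows the knob top at (335,206) in 1.25x pixels. The bangle sits under the cover, running from (305,150) to (395,215), and the mat is at (630,265).

```bash
python3 - <<'E'
from h import *
c=dict(np.load("w1.npz"))
print(plane(c,[(335/1.25,206/1.25)],.155)); 
g=plane(c,np.array([(335,140),(388,184),(305,150),(395,215)])/1.25,.06); print(g, np.arctan2(*(g[1]-g[0])[[1,0]]),np.arctan2(*(g[3]-g[2])[[1,0]]))
u=(268,164.8); t=cam("top"); print(tri(c,[u],t,[(245.2,210.2)]))
o=env.observe(); print(o["eef_rot"].T@(np.array([.491,.2815,.204])-o["eef_pos"])*1000)
E
```

```text
[[0.49535415 0.28275067 0.155     ]]
[[0.51587566 0.30179083 0.06      ]
 [0.49730021 0.25756098 0.06      ]
 [0.50305625 0.32020472 0.06      ]
 [0.47702365 0.24602667 0.06      ]] -1.968403352623308 -1.9083149391256282
(array([0.49103395, 0.28308048, 0.1373332 ]), np.float64(0.001990369855459109))
[ 31.77901391 -35.16994369  99.53056849]
```

Emit:
drive_tool([
  {"rotation":[0,0,0],"slide":[16.5,-17,0],"hand":0},
  {"rotation":[0,0,0],"slide":[17,-17,0],"hand":0},
  {"rotation":[0,0,0],"slide":[0,0,20],"hand":0},
  {"rotation":[0,0,0],"slide":[0,0,20],"hand":0},
  {"rotation":[0,0,0],"slide":[0,0,10],"hand":0},
  {"rotation":[0,0,0],"slide":[0,0,0],"hand":0},
])

```text
clock: 3.15
eef_pos: [0.4921, 0.2791, 0.252]
eef_rot: [[0.955, 0.295, -0.004], [0.295, -0.956, -0.002], [-0.004, 0.001, -1.0]]
ft_force: [-0.3, -0.6, 0.5]
gripper_width: 0.0853
```

```bash
python3 - <<'E'
from h import *
c=cam("wrist"); save(c,"w2.png"); o=env.observe(); print(o["clock"],o["eef_pos"],o["ft_force"])
print(proj(c,[[.4935,.282,.156]]))
np.savez("w2.npz",**c)
E
```

```text
3.2 [0.49296447 0.27962783 0.25337714] [-0.26431658  0.47962115  0.1307703 ]
[[314.58924384 247.23723697]]
```

View pics/w2.png

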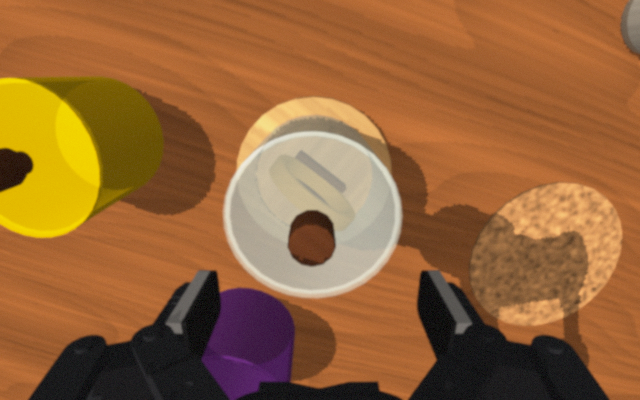

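The knob top is at (312,244), about 3 px from where I predicted. I'll correct by a couple of mm and go down.

Emit:
drive_tool([
  {"rotation":[0,0,0],"slide":[2.5,-3.3,10],"hand":0},
  {"rotation":[0,0,0],"slide":[0,0,20],"hand":0},
  {"rotation":[0,0,0],"slide":[0,0,20],"hand":0},
  {"rotation":[0,0,0],"slide":[0,0,0],"hand":120},
  {"rotation":[0,0,0],"slide":[0,0,0],"hand":255},
  {"rotation":[0,0,0],"slide":[0,0,0],"hand":255},
  {"rotation":[0,0,0],"slide":[0,0,0],"hand":255},
  {"rotation":[0,0,0],"slide":[0,0,0],"hand":255},
], squeeze=40)

```text
clock: 4.0
eef_pos: [0.4958, 0.2849, 0.2054]
eef_rot: [[0.955, 0.296, 0.003], [0.296, -0.955, 0.001], [0.003, 0.0, -1.0]]
ft_force: [0.2, -0.8, 2.3]
gripper_width: 0.0247
```

Emit:
drive_tool([
  {"rotation":[0,0,0],"slide":[0,0,0],"hand":255},
  {"rotation":[0,0,0],"slide":[0,0,0],"hand":255},
  {"rotation":[0,0,0],"slide":[0,0,0],"hand":255},
  {"rotation":[0,0,0],"slide":[0,0,-5],"hand":255},
  {"rotation":[0,0,0],"slide":[0,0,-5],"hand":255},
  {"rotation":[0,0,0],"slide":[0,0,0],"hand":255},
])

```text
clock: 4.6
eef_pos: [0.4948, 0.2848, 0.2141]
eef_rot: [[0.955, 0.296, 0.0], [0.296, -0.955, 0.0], [0.0, -0.0, -1.0]]
ft_force: [-0.4, -0.4, -1.2]
gripper_width: 0.0244
```

Emit:
drive_tool([
  {"rotation":[0,0,0],"slide":[0,0,-12],"hand":255},
  {"rotation":[0,0,0],"slide":[0,0,-18],"hand":255},
  {"rotation":[0,0,0],"slide":[0,0,-20],"hand":255},
  {"rotation":[0,0,0],"slide":[0,0,-20],"hand":255},
  {"rotation":[0,0,0],"slide":[0,0,-20],"hand":255},
  {"rotation":[0,0,0],"slide":[0,0,-18],"hand":255},
  {"rotation":[0,0,0],"slide":[0,0,-10],"hand":255},
  {"rotation":[0,0,0],"slide":[0,0,0],"hand":255},
])

```text
clock: 5.4
eef_pos: [0.4956, 0.2851, 0.334]
eef_rot: [[0.955, 0.296, 0.003], [0.296, -0.955, 0.002], [0.004, -0.001, -1.0]]
ft_force: [-0.3, 0.9, -2.4]
gripper_width: 0.0243
```

```bash
python3 - <<'E'
from h import *
c=cam("scene"); save(c,"s2.png",(220,60,460,300),2.4); o=env.observe(); print(o["clock"],o["eef_pos"],o["ft_force"],o["joint_pos"].round(2))
print(o["eef_rot"].T@(np.array([.473,.021,o["eef_pos"][2]])-o["eef_pos"])*1000)
E
```

```text
5.45 [0.49497734 0.28480704 0.3325175 ] [-0.32951952 -0.98441226 -2.21942564] [0.45 0.18 1.74 0.   1.23 1.72]
[-9.91637817e+01  2.45445858e+02 -1.84723867e-01]
```

View pics/s2.png

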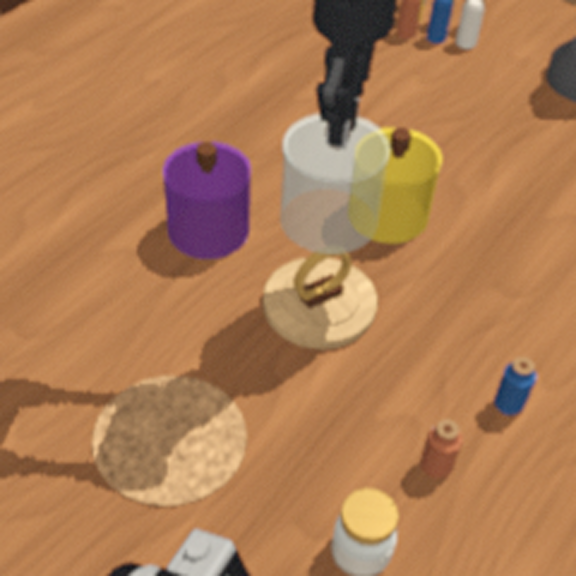

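The cover hangs level at about (335,180) in the crop, and the bangle stands free at (322,275). I'll carry the cover to the mat.

Emit:
drive_tool([
  {"rotation":[0,0,0],"slide":[-6,15,0],"hand":255},
  {"rotation":[0,0,0],"slide":[-10,25,0],"hand":255},
  {"rotation":[0,0,0],"slide":[-12,30,0],"hand":255},
  {"rotation":[0,0,0],"slide":[-12,30,0],"hand":255},
  {"rotation":[0,0,0],"slide":[-12,30,0],"hand":255},
  {"rotation":[0,0,0],"slide":[-12,30,0],"hand":255},
  {"rotation":[0,0,0],"slide":[-12,30,0],"hand":255},
  {"rotation":[0,0,0],"slide":[-12,29,0],"hand":255},
])

```text
clock: 6.25
eef_pos: [0.4742, 0.0474, 0.3303]
eef_rot: [[0.955, 0.296, -0.003], [0.296, -0.955, -0.001], [-0.003, -0.0, -1.0]]
ft_force: [0.2, -0.1, -1.3]
gripper_width: 0.0244
```

Emit:
drive_tool([
  {"rotation":[0,0,0],"slide":[-8,18,0],"hand":255},
  {"rotation":[0,0,0],"slide":[-3,8,10],"hand":255},
  {"rotation":[0,0,0],"slide":[0,0,20],"hand":255},
  {"rotation":[0,0,0],"slide":[0,0,25],"hand":255},
  {"rotation":[0,0,0],"slide":[0,0,25],"hand":255},
  {"rotation":[0,0,0],"slide":[0,0,20],"hand":255},
  {"rotation":[0,0,0],"slide":[0,0,15],"hand":255},
  {"rotation":[0,0,0],"slide":[0,0,8],"hand":255},
])

```text
clock: 7.05
eef_pos: [0.4707, 0.0216, 0.2058]
eef_rot: [[0.955, 0.297, -0.006], [0.297, -0.955, 0.0], [-0.005, -0.002, -1.0]]
ft_force: [0.7, 0.5, -2.4]
gripper_width: 0.0248
```

Emit:
drive_tool([
  {"rotation":[0,0,0],"slide":[0,0,5],"hand":255},
  {"rotation":[0,0,0],"slide":[0,0,4],"hand":255},
  {"rotation":[0,0,0],"slide":[0,0,3],"hand":255},
  {"rotation":[0,0,0],"slide":[0,0,0],"hand":255},
])

```text
clock: 7.45
eef_pos: [0.473, 0.0214, 0.197]
eef_rot: [[0.955, 0.296, 0.0], [0.296, -0.955, -0.0], [0.0, 0.0, -1.0]]
ft_force: [-0.6, -0.4, -2.0]
gripper_width: 0.0247
```

Emit:
drive_tool([
  {"rotation":[0,0,0],"slide":[0,0,2],"hand":255},
  {"rotation":[0,0,0],"slide":[0,0,2],"hand":255},
  {"rotation":[0,0,0],"slide":[0,0,0],"hand":255},
])

```text
clock: 7.75
eef_pos: [0.4728, 0.0213, 0.1928]
eef_rot: [[0.955, 0.296, -0.0], [0.296, -0.955, -0.0], [-0.0, -0.0, -1.0]]
ft_force: [-0.3, -0.2, -2.2]
gripper_width: 0.0247
```

Emit:
drive_tool([
  {"rotation":[0,0,0],"slide":[0,0,2],"hand":255},
  {"rotation":[0,0,0],"slide":[0,0,0],"hand":255},
])

```text
clock: 7.95
eef_pos: [0.4734, 0.0212, 0.1914]
eef_rot: [[0.955, 0.296, 0.001], [0.296, -0.955, -0.0], [0.001, 0.001, -1.0]]
ft_force: [-0.5, -0.8, 1.2]
gripper_width: 0.0244
```

Force sign flipped, so the cover is on the mat. I'll release and rise.

Emit:
drive_tool([
  {"rotation":[0,0,0],"slide":[0,0,0],"hand":150},
  {"rotation":[0,0,0],"slide":[0,0,0],"hand":60},
  {"rotation":[0,0,0],"slide":[0,0,0],"hand":0},
  {"rotation":[0,0,0],"slide":[0,0,0],"hand":0},
  {"rotation":[0,0,0],"slide":[0,0,0],"hand":0},
  {"rotation":[0,0,0],"slide":[0,0,0],"hand":0},
])

```text
clock: 8.55
eef_pos: [0.4729, 0.0214, 0.1909]
eef_rot: [[0.955, 0.296, -0.0], [0.296, -0.955, 0.0], [-0.0, -0.0, -1.0]]
ft_force: [-0.0, 0.2, 1.3]
gripper_width: 0.0858
```

Emit:
drive_tool([
  {"rotation":[0,0,0],"slide":[0,0,-15],"hand":0},
  {"rotation":[0,0,0],"slide":[0,0,-30],"hand":0},
  {"rotation":[0,0,0],"slide":[0,0,-40],"hand":0},
  {"rotation":[0,0,0],"slide":[0,0,-30],"hand":0},
  {"rotation":[0,0,0],"slide":[0,0,-10],"hand":0},
  {"rotation":[0,0,0],"slide":[0,0,0],"hand":0},
])

```text
clock: 9.15
eef_pos: [0.4738, 0.0213, 0.3174]
eef_rot: [[0.955, 0.296, 0.004], [0.296, -0.955, -0.0], [0.004, 0.001, -1.0]]
ft_force: [0.8, -0.5, -0.9]
gripper_width: 0.0855
```

Emit:
drive_tool([
  {"rotation":[0,0,0],"slide":[-15,7,-10],"hand":0},
  {"rotation":[0,0,0],"slide":[-30,14,-10],"hand":0},
  {"rotation":[0,0,0],"slide":[-35,15,-10],"hand":0},
  {"rotation":[0,0,0],"slide":[-35,15,-10],"hand":0},
  {"rotation":[0,0,0],"slide":[-22,11,-3],"hand":0},
  {"rotation":[0,0,-0.127],"slide":[0,0,0],"hand":0},
  {"rotation":[0,0,-0.127],"slide":[0,0,0],"hand":0},
  {"rotation":[0,0,-0.127],"slide":[0,0,0],"hand":0},
])

```text
clock: 9.95
eef_pos: [0.3592, -0.0784, 0.3564]
eef_rot: [[0.774, 0.634, -0.004], [0.634, -0.774, 0.001], [-0.002, -0.004, -1.0]]
ft_force: [-0.1, 0.4, 0.1]
gripper_width: 0.0854
```

Emit:
drive_tool([
  {"rotation":[0,0,-0.127],"slide":[0,0,0],"hand":0},
  {"rotation":[0,0,-0.127],"slide":[0,0,0],"hand":0},
  {"rotation":[0,0,-0.127],"slide":[0,0,0],"hand":0},
  {"rotation":[0,0,-0.127],"slide":[0,0,0],"hand":0},
  {"rotation":[0,0,-0.127],"slide":[0,0,0],"hand":0},
  {"rotation":[0,0,-0.127],"slide":[0,0,0],"hand":0},
  {"rotation":[0,0,-0.127],"slide":[0,0,0],"hand":0},
  {"rotation":[0,0,0],"slide":[0,0,0],"hand":0},
])

```text
clock: 10.75
eef_pos: [0.3594, -0.0781, 0.3565]
eef_rot: [[0.0, 1.0, -0.004], [1.0, -0.0, 0.002], [0.002, -0.004, -1.0]]
ft_force: [0.3, -1.0, -1.1]
gripper_width: 0.0852
```

Emit:
drive_tool([
  {"rotation":[-0.13,0,0],"slide":[0,0,0],"hand":0},
  {"rotation":[-0.13,0,0],"slide":[0,0,0],"hand":0},
  {"rotation":[-0.13,0,0],"slide":[0,0,0],"hand":0},
  {"rotation":[-0.13,0,0],"slide":[0,0,0],"hand":0},
  {"rotation":[-0.13,0,0],"slide":[0,0,0],"hand":0},
  {"rotation":[-0.13,0,0],"slide":[0,0,0],"hand":0},
  {"rotation":[-0.13,0,0],"slide":[0,0,0],"hand":0},
  {"rotation":[0,0,0],"slide":[0,0,0],"hand":0},
])

```text
clock: 11.55
eef_pos: [0.358, -0.0777, 0.3539]
eef_rot: [[0.005, 0.618, 0.786], [1.0, -0.009, 0.001], [0.007, 0.786, -0.618]]
ft_force: [-0.4, 0.8, -0.9]
gripper_width: 0.0855
```

```bash
python3 - <<'E'
from h import *
c=cam("wrist"); save(c,"w3.png",k=1.25); o=env.observe(); print(o["clock"],o["eef_pos"],o["eef_rot"].round(3),o["joint_pos"].round(2))
np.savez("w3.npz",**c)
print(proj(c,[[.62,-.2,.24]]))
E
```

```text
11.6 [ 0.35885979 -0.07830615  0.3557849 ] [[ 0.004  0.618  0.786]
 [ 1.    -0.006 -0.   ]
 [ 0.005  0.786 -0.618]] [-0.68 -0.73  2.55  0.83  0.73 -1.14]
[[384.39386371 274.66975041]]
```

View pics/w3.png

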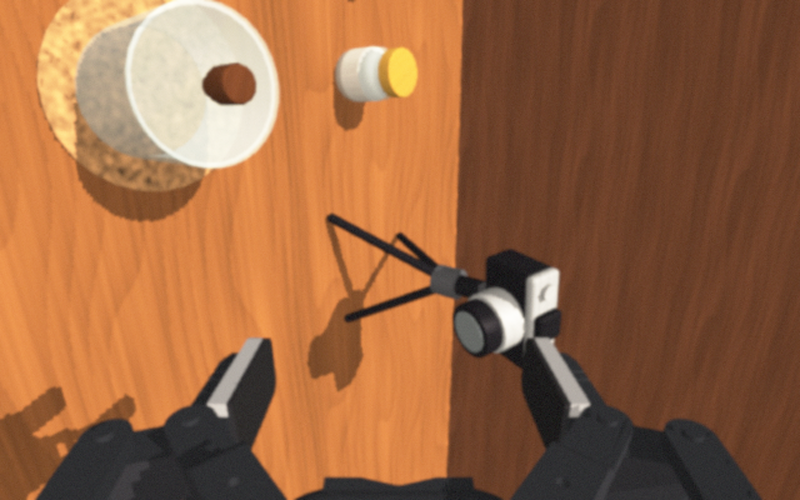

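The cover stands upright on the mat, with its knob at (230,84). The camera's front rim is a dark ellipse near (477,328), in 1.25x pixels. Next I'll take a second view 16 cm further to the right.

Emit:
drive_tool([
  {"rotation":[0,0,0],"slide":[-20,5,1],"hand":0},
  {"rotation":[0,0,0],"slide":[-35,6,1],"hand":0},
  {"rotation":[0,0,0],"slide":[-35,6,1],"hand":0},
  {"rotation":[0,0,0],"slide":[-35,6,1],"hand":0},
  {"rotation":[0,0,0],"slide":[-25,5,0],"hand":0},
  {"rotation":[0,0,0],"slide":[-10,0,0],"hand":0},
  {"rotation":[0,0,0],"slide":[0,0,0],"hand":0},
  {"rotation":[0,0,0],"slide":[0,0,0],"hand":0},
])

```text
clock: 12.4
eef_pos: [0.3808, -0.2374, 0.3777]
eef_rot: [[-0.002, 0.615, 0.788], [1.0, -0.001, 0.003], [0.002, 0.788, -0.615]]
ft_force: [-0.4, 0.9, 0.0]
gripper_width: 0.0853
```

```bash
python3 - <<'E'
from h import *
c=cam("wrist"); o=env.observe(); print(o["clock"],o["eef_pos"],o["eef_rot"].round(3),o["joint_pos"].round(2))
np.savez("w4.npz",**c)
u=proj(c,[[.62,-.2,.24]])[0]; print(u)
d=dict(np.load("w3.npz"))
a=cv2.resize(d["img"][190:320,340:470],(520,520),interpolation=cv2.INTER_CUBIC)
x,y=int(u[0])-70,max(0,int(u[1])-80); print(x,y)
b=cv2.resize(c["img"],None,fx=.5,fy=.5)
i=np.zeros((600,800,3),np.uint8); i[:400,:400]=cv2.resize(a,(400,400)); 
q=cv2.resize(c["img"][y:y+140,x:x+140],(400,400),interpolation=cv2.INTER_CUBIC); i[:400,400:]=q; i[400:600,:320]=b
save(i,"w34.png")
E
```

```text
12.45 [ 0.38074473 -0.23698799  0.37775705] [[-0.002  0.615  0.789]
 [ 1.    -0.     0.003]
 [ 0.002  0.789 -0.615]] [-1.05 -0.37  2.33  1.02  0.93 -1.59]
[358.97873629 132.57943203]
288 52
```

View pics/w34.png

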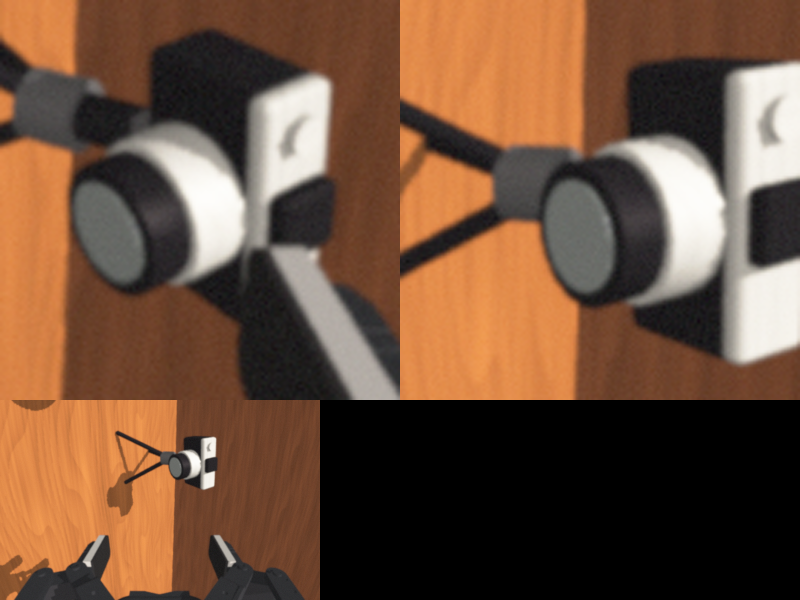

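Both crops show the grey glass disc inside the dark rim: centre (110,231) in the left crop and (580,236) in the right. I'll fit ellipses to it, triangulate the centre, and get the normal from the circle back-projection.

```bash
cat > lens.py <<'E'
from h import *
def conic_normals(c,pts):
    p=cv2.undistortPoints(pts.reshape(-1,1,2).astype(float),c["K"],c["D"]).reshape(-1,2)
    m=p.mean(0); sc=1000.
    (ex,ey),(a,b),th=cv2.fitEllipse(((p-m)*sc).astype(np.float32)); a/=2;b/=2;t=np.radians(th)
    Rm=np.array([[np.cos(t),-np.sin(t)],[np.sin(t),np.cos(t)]])
    A=Rm@np.diag([1/a**2,1/b**2])@Rm.T; e=np.array([ex,ey])
    Q=np.zeros((3,3));Q[:2,:2]=A;Q[:2,2]=Q[2,:2]=-A@e;Q[2,2]=e@A@e-1
    H=np.array([[sc,0,-sc*m[0]],[0,sc,-sc*m[1]],[0,0,1]]); Q=H.T@Q@H
    w,V=np.linalg.eigh(Q)
    if (w>0).sum()==1: w,V=-w,V
    i=np.argsort(-w); l1,l2,l3=w[i]; v1,v2,v3=V[:,i].T   # l1>=l2>0>l3
    out=[]
    for s in(1,-1):
        n=s*np.sqrt((l1-l2)/(l1-l3))*v1+np.sqrt((l2-l3)/(l1-l3))*v3
        # centre direction ~ Q^-1 n
        ctr=np.linalg.solve(Q,n); ctr/=ctr[2]
        if n@ctr<0:n=-n
        out.append((c["W"][:3,:3].T@n, ctr))
    return out
def ell(c,ctr,r=22):
    hsv=cv2.cvtColor(cv2.GaussianBlur(c["img"],(3,3),0),cv2.COLOR_RGB2HSV).astype(int)
    m=(hsv[...,2]>75)&(hsv[...,1]<90); Y,X=np.mgrid[:400,:640]; m&=(X-ctr[0])**2+(Y-ctr[1])**2<r*r
    n,l,st,ce=cv2.connectedComponentsWithStats(m.astype(np.uint8),connectivity=4)
    i=l[int(round(ctr[1])),int(round(ctr[0]))]; print(st[i],ce[i])
    cs,_=cv2.findContours((l==i).astype(np.uint8),cv2.RETR_EXTERNAL,cv2.CHAIN_APPROX_NONE)
    return cs[0][:,0].astype(float)
if __name__=="__main__":
    cs=[dict(np.load(f)) for f in("w3.npz","w4.npz")]; P=[]
    for c,u in zip(cs,((375.7,265.1),(351,134.6))):
        k=ell(c,u); print(cv2.fitEllipse(k.astype(np.float32)))
        P.append([(n,proj({**c,"W":np.eye(4)},[ct])[0]) for n,ct in conic_normals(c,k)])
        for n,u2 in P[-1]: print("n",n.round(3),"heading",np.arctan2(n[1],n[0]).round(3),"tilt",np.arcsin(n[2]).round(3),u2)
    for a in P[0]:
        for b in P[1]:
            C,e=tri(cs[0],[a[1]],cs[1],[b[1]]); print(C.round(4),round(e,4),"angle",np.arccos(np.clip(a[0]@b[0],-1,1)).round(3))
E
python3 lens.py
```

```text
[363 250  24  32 527] [374.55028463 265.12523719]
((374.53466796875, 265.1307373046875), (18.7159366607666, 33.43748092651367), 153.13345336914062)
n [-0.072 -0.634 -0.77 ] heading -1.684 tilt -0.879 [374.77793773 264.8598868 ]
n [0.951 0.083 0.299] heading 0.087 tilt 0.303 [374.14953832 265.16720055]
[338 115  25  39 751] [350.26364847 134.24500666]
((350.2623596191406, 134.2724609375), (23.240663528442383, 38.711090087890625), 169.52005004882812)
n [ 0.06  -0.254 -0.965] heading -1.339 tilt -1.307 [350.73863758 134.31126952]
n [0.944 0.086 0.317] heading 0.091 tilt 0.323 [349.77025108 134.51293072]
[ 0.644  -0.2066  0.2148] 0.0007 angle 0.451
[ 0.6437 -0.2067  0.2143] 0.0004 angle 1.947
[ 0.6432 -0.2066  0.2148] 0.0015 angle 1.826
[ 0.6429 -0.2067  0.2144] 0.0005 angle 0.02
```

Both views agree on the lens axis to 0.02 rad: backward direction (0.947, 0.085, 0.308). The rim centre comes out at about (0.643, -0.207, 0.214), so the focus is at about (0.520, -0.218, 0.174). I'll level the tool and go to the bangle.

Emit:
drive_tool([
  {"rotation":[0.13,0,0],"slide":[0,0,0],"hand":0},
  {"rotation":[0.13,0,0],"slide":[0,0,0],"hand":0},
  {"rotation":[0.13,0,0],"slide":[0,0,0],"hand":0},
  {"rotation":[0.13,0,0],"slide":[0,0,0],"hand":0},
  {"rotation":[0.13,0,0],"slide":[0,0,0],"hand":0},
  {"rotation":[0.13,0,0],"slide":[0,0,0],"hand":0},
  {"rotation":[0.13,0,0],"slide":[0,0,0],"hand":0},
  {"rotation":[0,0,0],"slide":[30,0,0],"hand":0},
])

```text
clock: 13.25
eef_pos: [0.3824, -0.2088, 0.3783]
eef_rot: [[-0.0, 1.0, -0.003], [1.0, 0.0, -0.002], [-0.002, -0.003, -1.0]]
ft_force: [0.7, 1.8, 0.6]
gripper_width: 0.0852
```

Emit:
drive_tool([
  {"rotation":[0,0,0],"slide":[42,5,0],"hand":0},
  {"rotation":[0,0,0],"slide":[42,5,5],"hand":0},
  {"rotation":[0,0,0],"slide":[42,10,5],"hand":0},
  {"rotation":[0,0,0],"slide":[42,10,5],"hand":0},
  {"rotation":[0,0,0],"slide":[42,10,5],"hand":0},
  {"rotation":[0,0,0],"slide":[42,10,5],"hand":0},
  {"rotation":[0,0,0],"slide":[42,10,5],"hand":0},
  {"rotation":[0,0,0],"slide":[42,10,5],"hand":0},
])

```text
clock: 14.05
eef_pos: [0.4495, 0.1301, 0.3438]
eef_rot: [[-0.001, 1.0, 0.001], [1.0, 0.001, -0.001], [-0.001, 0.001, -1.0]]
ft_force: [1.3, -1.1, -0.0]
gripper_width: 0.0853
```

Emit:
drive_tool([
  {"rotation":[0,0,0],"slide":[42,12,5],"hand":0},
  {"rotation":[0,0,0],"slide":[40,12,5],"hand":0},
  {"rotation":[0,0,0],"slide":[30,10,5],"hand":0},
  {"rotation":[0,0,0.123],"slide":[0,0,0],"hand":0},
  {"rotation":[0,0,0.123],"slide":[0,0,0],"hand":0},
  {"rotation":[0,0,0.123],"slide":[0,0,0],"hand":0},
  {"rotation":[0,0,0],"slide":[0,0,0],"hand":0},
])

```text
clock: 14.75
eef_pos: [0.4834, 0.2403, 0.3287]
eef_rot: [[0.359, 0.933, -0.0], [0.933, -0.359, -0.001], [-0.001, 0.0, -1.0]]
ft_force: [-0.5, -0.1, -0.3]
gripper_width: 0.0854
```

```bash
python3 - <<'E'
from h import *
c=cam("wrist"); save(c,"w5.png",k=1.25); o=env.observe(); print(o["clock"],o["eef_pos"],o["eef_rot"].round(3),o["joint_pos"].round(2))
np.savez("w5.npz",**c)
print(proj(c,[[.494,.283,.10]]))
E
```

```text
14.8 [0.48356592 0.24013289 0.32872702] [[ 0.357  0.934  0.   ]
 [ 0.934 -0.357 -0.   ]
 [-0.     0.    -1.   ]] [ 0.38  0.12  1.81 -0.    1.21  0.75]
[[311.70199355 132.08763472]]
```

View pics/w5.png

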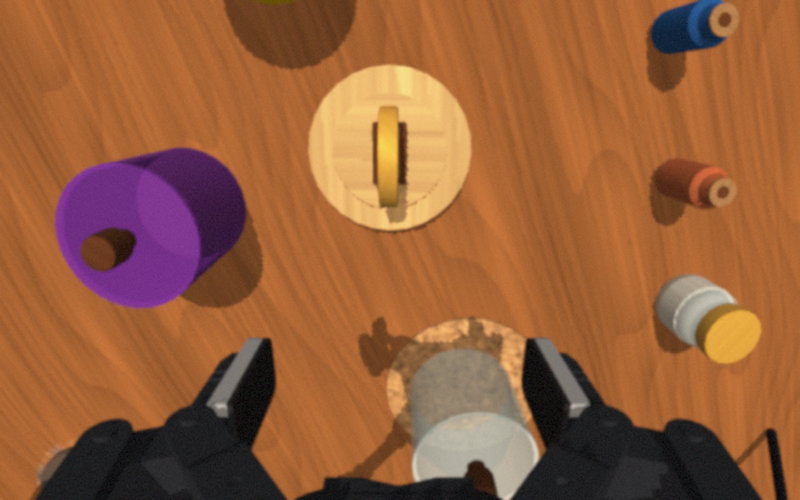

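The bangle lies upright in the image along column 388, rows 107–207, so its axis is already parallel to the tool's y. The stand disc is centred near (390,148), and the cover stands on the mat at the bottom of the picture.

```bash
python3 - <<'E'
from h import *
c=dict(np.load("w5.npz")); t=cam("top"); s=cam("scene")
def mk(c,ctr,r,f):
    h=cv2.cvtColor(c["img"],cv2.COLOR_RGB2HSV).astype(int); m=f(h[...,0],h[...,1],h[...,2]);Y,X=np.mgrid[:400,:640]
    m&=(X-ctr[0])**2+(Y-ctr[1])**2<r*r
    n,l,st,ce=cv2.connectedComponentsWithStats(m.astype(np.uint8)); i=1+np.argmax(st[1:,4]); return st[i],ce[i],(l==i)
b=mk(c,(311,125),45,lambda h,s,v:(s>165)&(v>110)&(h>14)); print("bangle",b[0],b[1])
print("stand ctr",plane(c,[(390/1.25,148/1.25)],.018))
d=mk(c,(312,118),72,lambda h,s,v:(s<140)&(v>140)); cs,_=cv2.findContours(d[2].astype(np.uint8),0,1); k=max(cs,key=cv2.contourArea)[:,0]
h=cv2.convexHull(k)[:,0]; P=plane(c,h,.018); print("stand",cv2.minEnclosingCircle(P[:,:2].astype(np.float32)))
ys,xs=np.nonzero(b[2]); 
for q in(ys<ys.min()+6,(ys>ys.min()+6)&(ys<ys.max()-6),ys>ys.max()-6): print("col",xs[q].mean(),ys[q].mean(), np.ptp(xs[q]))
print("cover"); 
for z in(.06,.098): print(z,plane(c,[b[1]],z))
o=env.observe()
for z in (.055,.06,.065,.07):
    th=np.linspace(0,2*np.pi,100); R=o["eef_rot"]
    for ctr in [P[:,:2].mean(0)]:
        pass
    (x,y),r=cv2.minEnclosingCircle(P[:,:2].astype(np.float32))
    ring=np.array([x,y,z])+.038*(np.cos(th)[:,None]*np.array([0,0,1])+np.sin(th)[:,None]*R[:,0]); u=proj(c,ring); v=proj(s,ring); print(z,"rows",u[:,1].min(),u[:,1].max(),"col",u[:,0].mean(), "scene top row",v[:,1].min(),v[:,0].min(),v[:,0].max())
g=mk(s,(354,172),26,lambda h,s_,v:(s_>120)&(v>70)&(h>14)); print("scene bangle",g[0],g[1])
save(s,"s5.png",(300,130,420,230),5)
E
```

```text
bangle [ 301   85   18   80 1324] [309.75151057 124.17522659]
stand ctr [[0.49411352 0.28642431 0.018     ]]
stand ((0.49334338307380676, 0.2842462658882141), 0.069119893014431)
col 310.2625 87.725 14
col 309.65022026431717 124.14185022026432 17
col 310.5 161.4 13
cover
0.06 [[0.49234409 0.28577532 0.06      ]]
0.098 [[0.49475926 0.28950349 0.098     ]]
0.055 rows 83.49459321305739 164.41421642384427 col 311.3765242679093 scene top row 164.25848941529338 343.3611431986166 365.4642758421772
0.06 rows 83.5225315041178 165.59310648685096 col 311.27632301225725 scene top row 162.98438073215118 343.45476279787727 365.6330240899604
0.065 rows 83.55130915545237 166.80588819009182 col 311.1731600227423 scene top row 161.70114075547792 343.5490397279467 365.8029296777956
0.07 rows 83.58096456801958 168.05403732356308 col 311.0669013323844 scene top row 160.40867310628792 343.6439807950422 365.97400428464596
scene bangle [343 161  25  25 286] [354.17832168 172.15734266]
```

View pics/s5.png

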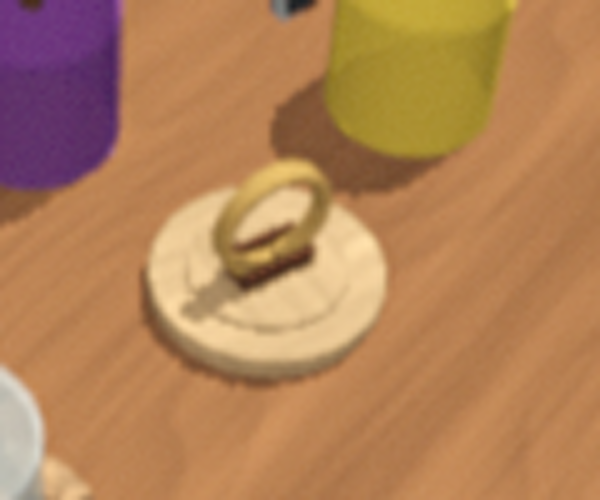

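The bangle stands upright in its slot; in the scene crop its crown is near (290,165). The heights agree with a ring centre at about (0.493, 0.285, 0.061). I'll descend in stages.

Emit:
drive_tool([
  {"rotation":[0,0,0],"slide":[22,-4,0],"hand":0},
  {"rotation":[0,0,0],"slide":[23,-3.5,0],"hand":0},
  {"rotation":[0,0,0],"slide":[0,0,30],"hand":0},
  {"rotation":[0,0,0],"slide":[0,0,35],"hand":0},
  {"rotation":[0,0,0],"slide":[0,0,35],"hand":0},
  {"rotation":[0,0,0],"slide":[0,0,20],"hand":0},
  {"rotation":[0,0,0],"slide":[0,0,0],"hand":0},
])

```text
clock: 15.6
eef_pos: [0.4913, 0.283, 0.2048]
eef_rot: [[0.36, 0.933, -0.007], [0.933, -0.36, -0.004], [-0.006, -0.006, -1.0]]
ft_force: [-0.9, -0.2, 0.4]
gripper_width: 0.085
```

```bash
python3 - <<'E'
from h import *
c=cam("wrist"); o=env.observe(); print(o["clock"],o["eef_pos"],o["eef_rot"].round(3)); np.savez("w6.npz",**c)
u=proj(c,[[.4927,.2846,.098],o["eef_pos"]+o["eef_rot"][:,2]*.054]); print(u)
save(c,"w6.png")
E
```

```text
15.65 [0.49277439 0.28370432 0.207066  ] [[ 0.36   0.933 -0.003]
 [ 0.933 -0.36  -0.002]
 [-0.003 -0.003 -1.   ]]
[[320.64379893 238.52242788]
 [321.34366091 299.25393449]]
```

View pics/w6.png

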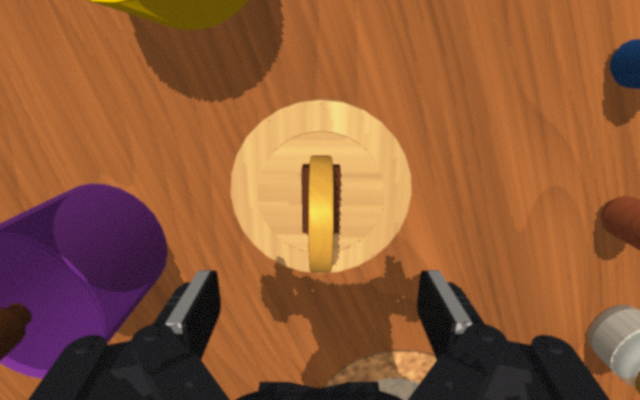

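The ring is at column 320, centred between the fingers. I'll go down and pinch it.

Emit:
drive_tool([
  {"rotation":[0,0,0],"slide":[1,0,20],"hand":0},
  {"rotation":[0,0,0],"slide":[0,0,20],"hand":60},
  {"rotation":[0,0,0],"slide":[0,0,15],"hand":100},
  {"rotation":[0,0,0],"slide":[0,0,6],"hand":130},
  {"rotation":[0,0,0],"slide":[0,0,0],"hand":150},
  {"rotation":[0,0,0],"slide":[0,0,0],"hand":255},
  {"rotation":[0,0,0],"slide":[0,0,0],"hand":255},
  {"rotation":[0,0,0],"slide":[0,0,0],"hand":255},
], squeeze=40)

```text
clock: 16.45
eef_pos: [0.4952, 0.2856, 0.1488]
eef_rot: [[0.361, 0.933, 0.002], [0.933, -0.361, 0.001], [0.002, 0.002, -1.0]]
ft_force: [0.5, -0.3, 1.7]
gripper_width: 0.0061
```

Emit:
drive_tool([
  {"rotation":[0,0,0],"slide":[0,0,0],"hand":255},
  {"rotation":[0,0,0],"slide":[0,0,0],"hand":255},
  {"rotation":[0,0,0],"slide":[0,0,0],"hand":255},
])

```text
clock: 16.75
eef_pos: [0.4953, 0.2856, 0.1487]
eef_rot: [[0.361, 0.933, 0.002], [0.933, -0.361, 0.001], [0.002, 0.002, -1.0]]
ft_force: [-0.4, -0.2, 5.5]
gripper_width: 0.0058
```

The width reads 6 mm where I expected 14 mm, so I'll look before lifting.

```bash
python3 - <<'E'
from h import *
c=cam("wrist"); s=cam("scene")
i=np.zeros((600,800,3),np.uint8); i[:400,:400]=cv2.resize(c["img"][140:400,190:450],(400,400),interpolation=2); i[:400,400:]=cv2.resize(s["img"][120:220,310:410],(400,400),interpolation=2)
save(i,"g.png")
E
```

```text
(no output)
```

View pics/g.png

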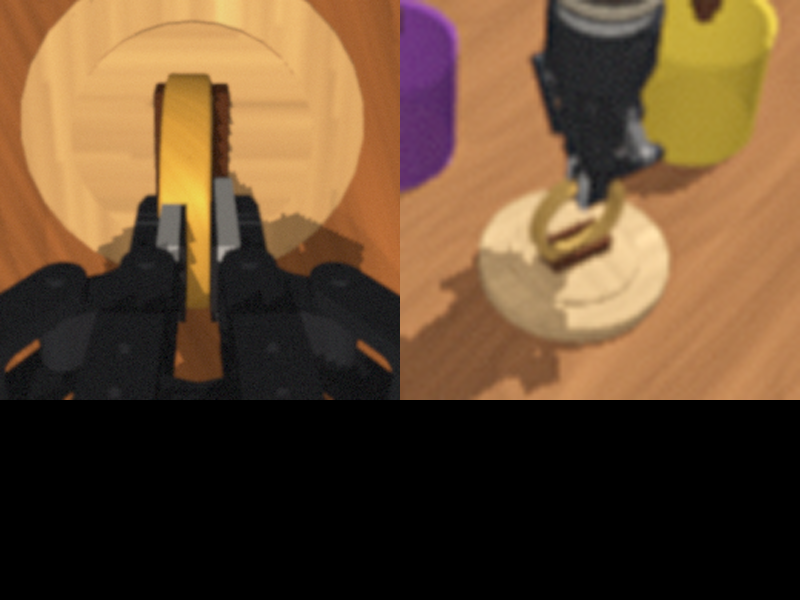

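The pads look off-centre: the ring is left of the pad midline in the wrist crop (centre near x=187 against 199), and the left pad overlaps it. I'll open, re-measure and re-centre.

Emit:
drive_tool([
  {"rotation":[0,0,0],"slide":[0,0,0],"hand":150},
  {"rotation":[0,0,0],"slide":[0,0,0],"hand":100},
  {"rotation":[0,0,0],"slide":[0,0,0],"hand":100},
  {"rotation":[0,0,0],"slide":[0,0,0],"hand":100},
])

```text
clock: 17.25
eef_pos: [0.4939, 0.285, 0.147]
eef_rot: [[0.361, 0.933, -0.001], [0.933, -0.361, -0.0], [-0.001, -0.001, -1.0]]
ft_force: [0.0, 0.6, 0.2]
gripper_width: 0.0521
```

```bash
python3 - <<'E'
from h import *
c=cam("wrist"); o=env.observe(); print(o["eef_pos"],o["eef_rot"].round(3),o["ft_force"],o["gripper_width"]); np.savez("w7.npz",**c)
h=cv2.cvtColor(c["img"],cv2.COLOR_RGB2HSV).astype(int); m=(h[...,1]>165)&(h[...,2]>110)&(h[...,0]>14); m[:,:250]=0;m[:,390:]=0
for r in range(185,360,15):
    x=np.nonzero(m[r])[0]; print(r,(x.min(),x.max(),len(x)) if len(x) else None)
R=o["eef_rot"];G=o["eef_pos"]
for d in(.03,.054,.073): print(d,proj(c,[G+R[:,2]*d])[0])
save(c,"w7.png")
E
```

```text
[0.49401842 0.28502308 0.14709096] [[ 0.361  0.933 -0.001]
 [ 0.933 -0.361 -0.   ]
 [-0.001 -0.001 -1.   ]] [0.36873817 0.47134576 0.44617885] 0.05171618792846529
185 None
200 (np.int64(299), np.int64(329), 31)
215 (np.int64(298), np.int64(330), 33)
230 (np.int64(297), np.int64(330), 34)
245 (np.int64(296), np.int64(330), 35)
260 (np.int64(296), np.int64(330), 35)
275 (np.int64(296), np.int64(330), 35)
290 (np.int64(296), np.int64(330), 35)
305 (np.int64(297), np.int64(329), 33)
320 (np.int64(297), np.int64(330), 34)
335 (np.int64(300), np.int64(328), 29)
350 None
0.03 [318.42670747 338.75948739]
0.054 [318.42268707 298.71538019]
0.073 [318.42029711 274.69843397]
```

View pics/w7.png

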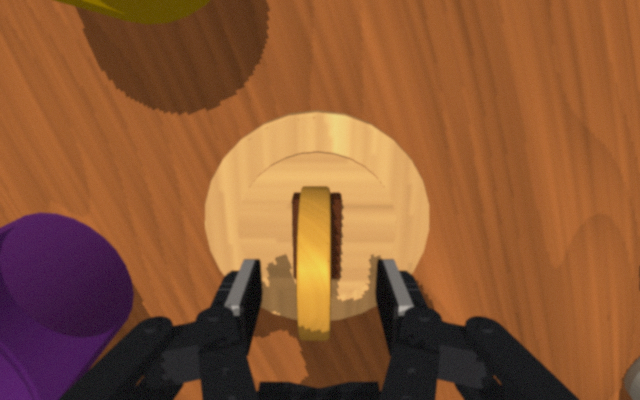

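The pads' midline is at column 319 and the ring's at 313, where the ring is 35 px wide for 14 mm. That is about 2.2 mm to the left.

Emit:
drive_tool([
  {"rotation":[0,0,0],"slide":[0,-2.2,0],"hand":100},
  {"rotation":[0,0,0],"slide":[0,0,0],"hand":150},
  {"rotation":[0,0,0],"slide":[0,0,0],"hand":255},
  {"rotation":[0,0,0],"slide":[0,0,0],"hand":255},
  {"rotation":[0,0,0],"slide":[0,0,0],"hand":255},
  {"rotation":[0,0,0],"slide":[0,0,0],"hand":255},
  {"rotation":[0,0,0],"slide":[0,0,0],"hand":255},
])

```text
clock: 18.0
eef_pos: [0.4925, 0.286, 0.1477]
eef_rot: [[0.361, 0.933, 0.0], [0.933, -0.361, 0.0], [0.0, 0.0, -1.0]]
ft_force: [1.1, 1.1, -0.5]
gripper_width: 0.0058
```

```bash
python3 - <<'E'
from h import *
c=cam("wrist"); o=env.observe(); print(o["eef_pos"],o["ft_force"],o["gripper_width"]); np.savez("w8.npz",**c)
h=cv2.cvtColor(c["img"],cv2.COLOR_RGB2HSV).astype(int); m=(h[...,1]>165)&(h[...,2]>110)&(h[...,0]>14); m[:,:250]=0;m[:,390:]=0
for r in range(185,360,15):
    x=np.nonzero(m[r])[0]; print(r,(x.min(),x.max(),len(x)) if len(x) else None)
E
```

```text
[0.49243922 0.28600212 0.14765652] [-0.79014848  0.28662995  0.38284088] 0.005801779918836182
185 None
200 (np.int64(297), np.int64(328), 32)
215 (np.int64(296), np.int64(328), 33)
230 (np.int64(295), np.int64(328), 34)
245 (np.int64(294), np.int64(328), 35)
260 (np.int64(293), np.int64(327), 35)
275 (np.int64(293), np.int64(326), 18)
290 (np.int64(312), np.int64(326), 15)
305 (np.int64(312), np.int64(326), 15)
320 (np.int64(312), np.int64(326), 15)
335 (np.int64(312), np.int64(324), 13)
350 None
```

The geometry is the same as before: the pads read 5.8 mm, the forces are balanced, and the right pad is flush with the ring. A slow test lift will show whether the hold is sound.

Emit:
drive_tool([
  {"rotation":[0,0,0],"slide":[0,0,-4],"hand":255},
  {"rotation":[0,0,0],"slide":[0,0,-6],"hand":255},
  {"rotation":[0,0,0],"slide":[0,0,-6],"hand":255},
  {"rotation":[0,0,0],"slide":[0,0,-4],"hand":255},
  {"rotation":[0,0,0],"slide":[0,0,0],"hand":255},
  {"rotation":[0,0,0],"slide":[0,0,0],"hand":255},
])

```text
clock: 18.65
eef_pos: [0.4924, 0.286, 0.1678]
eef_rot: [[0.361, 0.933, 0.0], [0.933, -0.361, 0.0], [0.0, 0.0, -1.0]]
ft_force: [0.2, 0.4, -0.6]
gripper_width: 0.0062
```

```bash
python3 - <<'E'
from h import *
c=cam("wrist"); o=env.observe(); print(o["eef_pos"],o["ft_force"],o["gripper_width"])
s=cam("scene")
h=cv2.cvtColor(c["img"],cv2.COLOR_RGB2HSV).astype(int); m=(h[...,1]>165)&(h[...,2]>110)&(h[...,0]>14); m[:,:250]=0;m[:,390:]=0
for r in range(185,360,15):
    x=np.nonzero(m[r])[0]; print(r,(x.min(),x.max(),len(x)) if len(x) else None)
i=np.zeros((480,800,3),np.uint8); i[:400,:400]=cv2.resize(c["img"][180:380,220:420],(400,400),interpolation=2); i[:400,400:]=cv2.resize(s["img"][120:220,310:410],(400,400),interpolation=2)
save(i,"g2.png")
E
```

```text
[0.49217446 0.28588192 0.16750751] [ 0.4937225  -1.09817034 -0.92929275] 0.005946109112454585
185 None
200 (np.int64(298), np.int64(328), 31)
215 (np.int64(296), np.int64(328), 33)
230 (np.int64(295), np.int64(328), 34)
245 (np.int64(294), np.int64(328), 35)
260 (np.int64(294), np.int64(327), 34)
275 (np.int64(293), np.int64(326), 18)
290 (np.int64(312), np.int64(326), 15)
305 (np.int64(312), np.int64(326), 15)
320 (np.int64(312), np.int64(326), 15)
335 (np.int64(312), np.int64(324), 13)
350 None
```

View pics/g2.png

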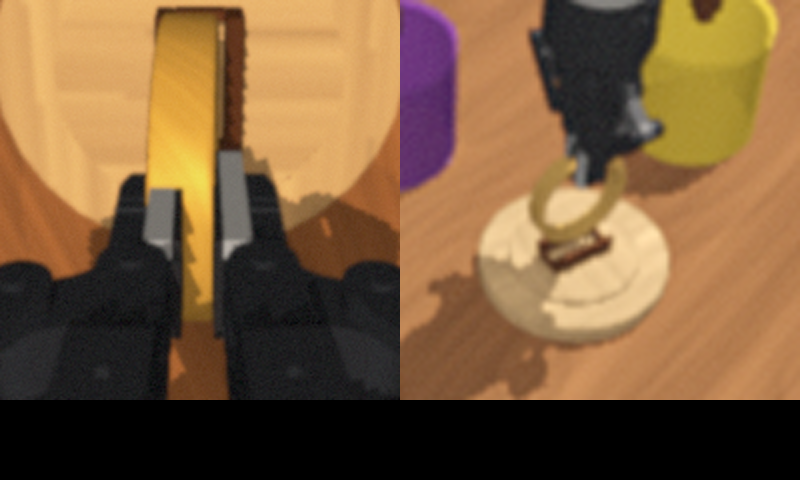

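The ring came up cleanly at its original orientation, and the slot is empty below it. I'll lift and carry it over.

Emit:
drive_tool([
  {"rotation":[0,0,0],"slide":[0,0,-10],"hand":255},
  {"rotation":[0,0,0],"slide":[0,0,-25],"hand":255},
  {"rotation":[0,0,0],"slide":[0,0,-35],"hand":255},
  {"rotation":[0,0,0],"slide":[0,0,-35],"hand":255},
  {"rotation":[0,0,0],"slide":[0,0,-35],"hand":255},
  {"rotation":[0,0,0],"slide":[0,0,-30],"hand":255},
  {"rotation":[0,0,0],"slide":[0,0,-20],"hand":255},
  {"rotation":[0,0,0],"slide":[0,0,0],"hand":255},
])

```text
clock: 19.55
eef_pos: [0.4939, 0.2868, 0.3623]
eef_rot: [[0.361, 0.933, 0.008], [0.933, -0.361, 0.004], [0.006, 0.006, -1.0]]
ft_force: [0.5, 0.5, -0.5]
gripper_width: 0.0059
```

Emit:
drive_tool([
  {"rotation":[0,0,-0.05],"slide":[0,0,0],"hand":255},
  {"rotation":[0,0,-0.1],"slide":[0,0,0],"hand":255},
  {"rotation":[0,0,-0.1],"slide":[0,0,0],"hand":255},
  {"rotation":[0,0,-0.1],"slide":[0,0,0],"hand":255},
  {"rotation":[0,0,-0.06],"slide":[0,0,0],"hand":255},
  {"rotation":[0,0,-0.049],"slide":[0,0,0],"hand":255},
  {"rotation":[0,0,0],"slide":[0,0,0],"hand":255},
])

```text
clock: 20.25
eef_pos: [0.4916, 0.2856, 0.3558]
eef_rot: [[-0.09, 0.996, -0.003], [0.996, 0.09, -0.001], [-0.001, -0.003, -1.0]]
ft_force: [-0.2, 0.1, -0.5]
gripper_width: 0.006
```

```bash
python3 - <<'E'
from h import *
o=env.observe(); print(o["clock"],o["eef_pos"],o["eef_rot"].round(3),o["gripper_width"])
for w in([.43,-.1,.35],[.43,-.219,.30]): print(o["eef_rot"].T@(np.array(w)-o["eef_pos"])*1000)
E
```

```text
20.25 [0.49156496 0.28560864 0.35575864] [[-0.09   0.996 -0.003]
 [ 0.996  0.09  -0.001]
 [-0.001 -0.003 -1.   ]] 0.005981567962895812
[-378.52110049  -95.90615388    6.42017579]
[-496.98920429 -106.44455154   56.5724495 ]
```

Emit:
drive_tool([
  {"rotation":[0,0,0],"slide":[-15,-4,0],"hand":255},
  {"rotation":[0,0,0],"slide":[-25,-8,0],"hand":255},
  {"rotation":[0,0,0],"slide":[-32,-8,0],"hand":255},
  {"rotation":[0,0,0],"slide":[-32,-8,0],"hand":255},
  {"rotation":[0,0,0],"slide":[-32,-8,0],"hand":255},
  {"rotation":[0,0,0],"slide":[-32,-8,0],"hand":255},
  {"rotation":[0,0,0],"slide":[-32,-8,0],"hand":255},
  {"rotation":[0,0,0],"slide":[-32,-8,0],"hand":255},
])

```text
clock: 21.05
eef_pos: [0.4521, 0.0475, 0.3571]
eef_rot: [[-0.089, 0.996, -0.001], [0.996, 0.089, -0.001], [-0.001, -0.001, -1.0]]
ft_force: [0.2, -0.4, -0.2]
gripper_width: 0.0061
```

Emit:
drive_tool([
  {"rotation":[0,0,0],"slide":[-32,-8,0],"hand":255},
  {"rotation":[0,0,0],"slide":[-32,-8,0],"hand":255},
  {"rotation":[0,0,0],"slide":[-32,-8,0],"hand":255},
  {"rotation":[0,0,0],"slide":[-32,-6,0],"hand":255},
  {"rotation":[0,0,0],"slide":[-32,-6,0],"hand":255},
  {"rotation":[0,0,0],"slide":[-32,-6,0],"hand":255},
  {"rotation":[0,0,0],"slide":[-32,0,0],"hand":255},
  {"rotation":[0,0,0],"slide":[-20,0,0],"hand":255},
])

```text
clock: 21.85
eef_pos: [0.4322, -0.1997, 0.3572]
eef_rot: [[-0.087, 0.996, -0.001], [0.996, 0.087, -0.001], [-0.001, -0.001, -1.0]]
ft_force: [0.1, 0.5, -0.3]
gripper_width: 0.0057
```

Emit:
drive_tool([
  {"rotation":[0,0,0],"slide":[-10,0,0],"hand":255},
  {"rotation":[-0.05,0,0],"slide":[0,0,0],"hand":255},
  {"rotation":[-0.08,0,0],"slide":[0,0,0],"hand":255},
  {"rotation":[-0.08,0,0],"slide":[0,0,0],"hand":255},
  {"rotation":[-0.06,0,0],"slide":[0,0,0],"hand":255},
  {"rotation":[-0.043,0,0],"slide":[0,0,0],"hand":255},
  {"rotation":[0,0,0],"slide":[0,0,0],"hand":255},
])

```text
clock: 22.55
eef_pos: [0.4329, -0.2066, 0.3567]
eef_rot: [[-0.089, 0.948, 0.305], [0.996, 0.084, 0.028], [0.001, 0.307, -0.952]]
ft_force: [-0.0, 0.5, -0.4]
gripper_width: 0.006
```

```bash
python3 - <<'E'
from h import *
o=env.observe(); R=o["eef_rot"]; print(o["clock"],o["eef_pos"],R.round(3),o["gripper_width"],o["joint_pos"].round(2))
n=np.array([.947,.085,.308]);n/=np.linalg.norm(n); print("ang",np.arccos(R[:,1]@n), "rot err tool",R.T@np.cross(R[:,1],n))
F=np.array([.643,-.207,.2144])-.13*n; t=F-R@np.array([-.001,-.003,.087]); print(F,t,R.T@(t-o["eef_pos"])*1000)
E
```

```text
22.55 [ 0.43290399 -0.20661045  0.35672792] [[-0.089  0.948  0.305]
 [ 0.996  0.084  0.028]
 [ 0.001  0.307 -0.952]] 0.005953025048815241 [-0.64 -0.15  2.04  0.24  1.03 -0.83]
ang 0.001729866112956124 rot err tool [-1.52776254e-03  2.04655456e-18 -8.11403356e-04]
[ 0.51982211 -0.21805609  0.17433792] [ 0.49600832 -0.21928657  0.25806599] [-18.36585645  28.49736379 112.81672056]
```

Emit:
drive_tool([
  {"rotation":[0,0,0],"slide":[-6,0,10],"hand":255},
  {"rotation":[0,0,0],"slide":[-6,0,20],"hand":255},
  {"rotation":[0,0,0],"slide":[-6,4,25],"hand":255},
  {"rotation":[0,0,0],"slide":[0,8,25],"hand":255},
  {"rotation":[0,0,0],"slide":[0,8,20],"hand":255},
  {"rotation":[0,0,0],"slide":[0,5,10],"hand":255},
  {"rotation":[0,0,0],"slide":[0,3,3],"hand":255},
  {"rotation":[0,0,0],"slide":[0,0,0],"hand":255},
])

```text
clock: 23.35
eef_pos: [0.4977, -0.2196, 0.2585]
eef_rot: [[-0.091, 0.948, 0.306], [0.996, 0.086, 0.028], [0.0, 0.307, -0.952]]
ft_force: [-0.1, -0.6, -0.7]
gripper_width: 0.0058
```

```bash
python3 - <<'E'
from h import *
c=cam("wrist"); s=cam("scene"); t=cam("top"); o=env.observe(); R=o["eef_rot"]; print(o["clock"],o["eef_pos"],R[:,1].round(3),o["gripper_width"],o["ft_force"])
n=np.array([.947,.085,.308]);n/=np.linalg.norm(n);C=np.array([.643,-.207,.2144]);F=C-.13*n
np.savez("e_s.npz",**s);np.savez("e_t.npz",**t);np.savez("e_w.npz",**c)
y=np.array([-.089,.996,0]);z=np.cross(n,y);th=np.linspace(0,2*np.pi,60)
for k in(s,t,c):
    k["img"]=k["img"].copy()
    for f in(-.007,.007):
        for p in proj(k,F+f*n+.038*(np.cos(th)[:,None]*y+np.sin(th)[:,None]*z)).round().astype(int): 
            if 0<=p[0]<640 and 0<=p[1]<400:k["img"][p[1],p[0]]=(0,255,255)
uS=proj(s,[F])[0].astype(int);uT=proj(t,[F])[0].astype(int); print(uS,uT)
def cr(i,u,r=50,o=400): x=max(u[0]-r,0);y=max(u[1]-r,0);return cv2.resize(i[y:y+2*r,x:x+2*r],(o,o),interpolation=2)
i=np.zeros((600,800,3),np.uint8)
i[:400,:400]=cr(s["img"],uS,60); i[:400,400:]=cr(t["img"],uT); i[400:,:320]=cv2.resize(c["img"],(320,200));i[400:,400:720]=cv2.resize(s["img"],(320,200))
save(i,"fin.png")
E
```

```text
23.5 [ 0.49739595 -0.21994501  0.25963025] [0.947 0.086 0.309] 0.005819668819978839 [-0.30702884 -0.20898279  0.38113988]
[220 284] [431 196]
```

View pics/fin.png

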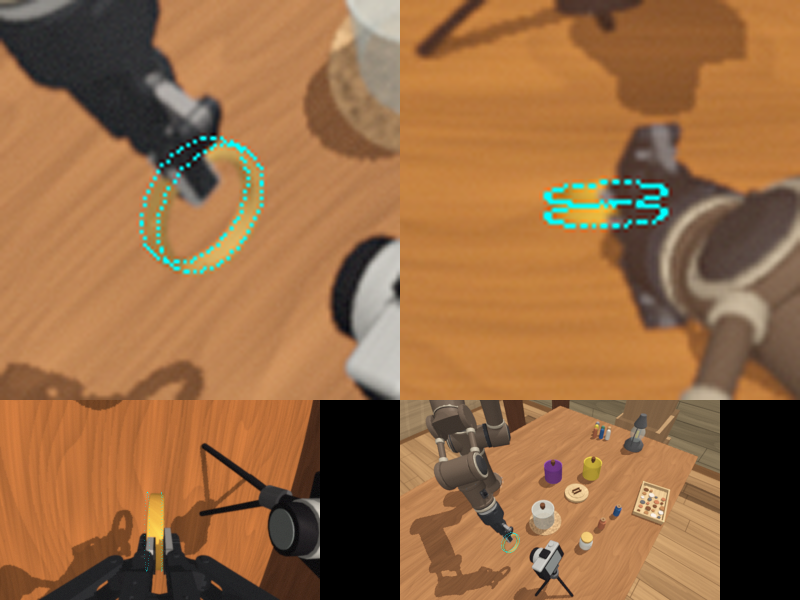

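The ring lies on the predicted outline in both the scene and top views, to within about a pixel. The cover stands on the mat, and the spools and jar are in place. I'll hold briefly and hand in.

Emit:
drive_tool([
  {"rotation":[0,0,0],"slide":[0,0,0],"hand":255},
  {"rotation":[0,0,0],"slide":[0,0,0],"hand":255},
  {"rotation":[0,0,0],"slide":[0,0,0],"hand":255},
])

```text
clock: 23.8
eef_pos: [0.4971, -0.2198, 0.2591]
eef_rot: [[-0.09, 0.947, 0.307], [0.996, 0.085, 0.027], [-0.001, 0.308, -0.951]]
ft_force: [-0.7, -0.1, -0.0]
gripper_width: 0.0058
```

```bash
python3 - <<'E'
from h import *
o=env.observe(); print(o["eef_pos"],abs(o["dq"]).max(),o["gripper_width"]); print(env.job_done())
E
```

```text
[ 0.49708707 -0.21979913  0.2591103 ] 0.004499043430486022 0.005757570220788337
the job is handed in; nothing more can be done
None
```

The cover is standing upright on the cork mat, let go, and I handed in at 23.8 s with the bangle held still in front of the camera lens. The hand-in gives no verdict.

- **Position and tilt:** From two wrist views, the lens axis agreed to 0.02 rad and the rim centre triangulated to within about 1 mm. That put the focus at about (0.520, -0.218, 0.174). In the last scene and top pictures the held ring lay within about a pixel of the outline predicted there. The gripper's closing axis, which the ring axis should follow, measured within about 0.002 rad of the lens axis.
- **Rest of the scene:** The last picture showed the cover upright on the mat, and the spools, jar and tripod looked undisturbed. I did not measure the cover's distance from the mat centre after letting go; it was released about 1 mm from the measured centre.
- **Grip width disagrees:** The fingers read 5.8 mm on a 14 mm wide ring, and in the picture the left pad overlapped the ring. Re-centring by 2.2 mm did not change this. I did not find the cause, but the reading stayed within about 0.5 mm through the lift and carry, and the ring did not turn in the test lift.
- **Lens rim assumption:** I measured the lens at its glass and took that as level with the rim, so any recess adds directly to the distance error.

I viewed 13 pictures against the budget of 10; the extra ones went on the odd grip and the final check.

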